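# Demagnetise a drive flange

## Task

Fold both half-raised flaps of the cardboard carton outward, well past upright, then take out the flanged steel hub and stand it, flange down and wholly on the plate, on the flat steel plate of the bench demagnetiser, without dropping it. With the hub standing there, turn the detented selector knob clockwise to the broad mark so that it clicks in there. Leave the flaps folded back, and do not disturb the other things.

Things in the scene. Friction and masses are not known exactly. Their poses are not given: they have to be found in the camera images.
- carton: fixed open cardboard carton, outside 200 (x) by 170 (y) by 65 mm high, walls and floor 4 mm; origin at the centre of its underside, x and y along its sides, z up. Two short end flaps are already folded flat down its outside. It may stand on the left or the right
- flap_a (a joint): angle (rad) of the hinged flap on the carton's +y wall: 0 = lying flat over the mouth, pi/2 = upright, greater = leaning outward, stop at 2.7. A 192 by 74 mm sheet, 3 mm thick, stays where it is put; starts at 0.5 to 0.9, leaving a slot of 40 mm or more between the two flaps' free edges
- flap_b (a joint): the same for the flap on the carton's -y wall (its mirror image)
- flap_a_hinge (a point): middle of flap_a's hinge line, which runs along the carton's x, 65 mm above the bench, 83 mm to +y of the carton's centre
- flap_b_hinge (a point): the same for flap_b, 83 mm to -y
- flap_a_edge (a point): middle of flap_a's free edge, 74 mm from its hinge
- flap_b_edge (a point): middle of flap_b's free edge
- hub: loose steel drive flange standing on the carton's floor: round flange 64 mm across and 8 mm thick below, round sleeve 36 mm across above it, 48 mm high in all, about 0.35 kg; origin at the centre of the underside of the flange, z up the sleeve
- demagnetiser: fixed grey bench apparatus, 254 (x) by 200 (y) mm; origin at the centre of its underside, front to -x. Its rear part is 80 mm high and carries the flat steel plate; its front is a black panel sloping at 30 degrees, rising away from the robot, with the selector knob in its middle. It may stand on the left or the right
- plate (a point): centre of the top of the flat steel plate, 84 mm above the bench; plate 140 (x) by 180 (y) mm; axes as demagnetiser
- panel: the sloping panel; origin on its surface on the knob's axis, x up the slope, y to the left, z square out of the panel (30 degrees from vertical, leaning to the robot). Raised white marks lie round the knob, one to each detent: six, 0.45 rad apart, five of them short thin ticks and one (the fourth going clockwise) the broad mark
- knob (a joint): selector angle (rad), growing clockwise as seen looking at the panel: detents at 0, 0.45, 0.9, 1.35 (the broad mark), 1.8, 2.25. The pointer stands at (value - 1.125) rad clockwise from the panel's x. Starts in one of the first two detents. Stiff: about 0.07 N m to leave a detent
- knob_top (a point): centre of the top of the knob, 38 mm out from the panel on its axis; x points along the pointer, z out of the panel. The knob is a grey skirt 48 mm across and 12 mm high with a bar grip on it, 44 mm long (along the pointer), 12 mm wide, from 12 to 38 mm above the panel; a white line on the bar marks the pointer end
- broad_mark (a point): centre of the broad white mark (18 by 10 mm; the other marks are 9 by 2.5 mm), 39 mm from the knob's axis
- wrench: open-ended wrench lying on the bench between carton and demagnetiser, 170 mm long, lies along its x; bystander
- hammer: hammer lying on newspaper at the left edge, 260 mm long; bystander
- screwdriver: screwdriver lying at the right edge, 200 mm long; bystander
- bearing: loose ball bearing (ring 52 mm across, 15 mm high) lying in front near the robot; bystander
- oil_bottle: upright grey bottle, 64 mm across, 170 mm high, at the back; bystander
- grease_tin: upright tin, 72 mm across, 75 mm high, at the back; bystander
- locknut: steel disc-shaped nut 32 mm across, 11 mm high, lying in the carton at its far (+x) end; stays there; bystander

How it is judged:
By the outcome, as a careful person would: the job done as asked, in the order asked, and still so for the second after the job is handed in, with the robot touching nothing.
It also fails if it takes over 67 s, if anything falls off the work surface, if the arm or the gripper's body presses on something with over 40 N, if the wrist force passes 120 N, or if a joint passes its speed limit or range.

## Robot

A 6-joint arm with a two-finger parallel gripper is mounted at the origin on the work surface. World frame = base frame: x ahead of the robot, y to its left, z up, the work surface at z = 0. Lengths are in mm, angles in rad, forces in N, time in s.
With the tool pointing down it reaches from about 275 to 750 mm from the base axis. Payload 10.2 kg.
Tool frame: the origin (TCP) lies between the finger pads; the fingertips stand 14 mm ahead of it and the grasp point (between the pads) lies 5 mm behind it; z points along the fingers, y is the line along which they close (so a half turn about z gives the same grasp; the last joint's range is limited). The gripper opens to 85 mm and grips with 20 to 120 N. Pads are 22 mm wide; open, the fingers measure 114 mm over their backs; the gripper's body (76 mm by 85 mm) begins 54 mm behind the grasp point. The pads swing forward as they close: fully open they stand 13 mm farther back than shut.
Start: joints at [1.054, 0.313, 1.498, -0, 1.331, -0.223], TCP at [152.048, 502.506, 245.294] pointing down, gripper open.
Joint ranges: [-2.94, 2.94], [-0.97, 2.17], [0.19, 2.56], [-1.23, 4.37], [0.02, 3.11], [-2.88, 2.88]. Speed limits (rad/s): [2.39, 2.39, 3.01, 3.14, 3.14, 3.14].

## Interface

Orientations are given as a unit quaternion [x, y, z, w].
In Python, from bench import state, camera, camera_model, sign_off gives the robot as it stands. The module is installed in compiled form; this text tells all that it offers.
- The arm moves only by the tool jog_arm, never from a script. Its argument "targets" is a list of rows, each a list of 7 numbers: the shift along the world's x, y, z in cm, then the turn, a rotation vector about the world's x, y, z in degrees, then the opening, from 0 (shut) to 1 (fully open). In form: [[x, y, z, wx, wy, wz, gripper], ...]. A call has 1 to 20 rows; each row is the pose to reach, as a shift and turn from the pose commanded when the call began; what a row does not reach only later rows make up. A row lasts 1/12 s, in which the tool goes at most 41.7 mm and 7.16 degrees, less where a joint would pass 70% of its speed; a pose out of reach is approached as far as the arm can. A call with a gripper value outside its range is refused whole. The fingers move at their own pace and stop on an object; the grip force is fixed at half the most. Time passes only in rows, so rows that repeat a pose let the fingers close. It gives the time, the measured TCP pose, the force, the opening and the grip force at its end, in the units of the state.
- state(): the state, without advancing time (a new reading comes with each control period).
- camera(name): name is "scene" or "side" or "wrist"; returns (picture, depth): 420x560x3 uint8, red, green, blue; 420x560 float32, mm along the optical axis (not along the pixel's ray), 0 where there is no reading.
- camera_model(name): a dict with "K" (3x3 intrinsics, pixels), "camera_from_world" (4x4, takes a point from world to camera coordinates). Camera axes: x right, y down, z forward; pixel columns grow to the right and rows downward; lengths in mm; the calibration is good to about 2 mm. A picture is of the moment at which its call begins: read the wrist's pose just before it. camera_model takes no time and is no camera call; for the wrist camera it gives the pose at the moment of the call.
- sign_off(): hands the job in; it is judged then, once.
The state is a dict: "time_s": time; "joint_pos": joint angles; "qvel": joint speeds; "joint_efforts": joint torques, N m; "eef_pos": TCP position; "eef_rot": TCP orientation; "force": force on the tool from outside, world axes, zero at the start; "ft_torque": the same for the moment, N m; "gripper_width": finger opening in mm; "finger_force": force on a finger pad.
Only numpy, scipy, OpenCV 4.12 (cv2) and the standard library are available. Lean on these libraries where they do the work, as an engineer would, in place of code of your own. Each camera call takes 0.05 s, during which the arm holds its last target. There are 200 camera calls.

## Working session

There is one attempt and no reset: what is moved stays moved. The work goes in short steps, Python scripts to look and compute and a tool call to move; the robot and the scene stay as the last step left them, time stands still between calls to the robot, and variables do not carry over. Pictures are saved under pics/ and viewed, at most 10 in all, crops included, and the job is handed in when it is done.

Besides the shell and the picture viewer there is one more tool, called after ">>>" in YAML: its name, and indented under it one key for each argument. jog_arm: Moves the arm, as the interface text tells. Its arguments: {"type":"object","properties":{"targets":{"type":"array","items":{"type":"array","items":{"type":"number"}}}},"required":["targets"]}

```bash
mkdir -p pics
cat > h.py <<'E'
import numpy as np, cv2
from bench import state, camera, camera_model, sign_off
def shot(name, fn=None):
    m=camera_model(name); p,d=camera(name)
    if fn: cv2.imwrite('pics/'+fn, cv2.cvtColor(p,cv2.COLOR_RGB2BGR))
    return p,d,m
def cloud(d,m):
    K=m["K"];v,u=np.indices(d.shape)
    c=np.stack([(u-K[0][2])/K[0][0]*d,(v-K[1][2])/K[1][1]*d,d],-1)
    T=np.linalg.inv(m["camera_from_world"])
    w=c@T[:3,:3].T+T[:3,3]; w[d==0]=np.nan
    return w
E
python3 - <<'E'
from h import *
for n in ("scene","side"):
    p,d,m=shot(n,n+'0.png'); np.savez(n+'0.npz',p=p,d=d,w=cloud(d,m))
    T=np.linalg.inv(m["camera_from_world"]);print(n,T[:3,3].round(),T[:3,2].round(2),(d>0).mean())
a=[cv2.imread('pics/%s0.png'%n) for n in("scene","side")]
print(state())
E
```

```text
scene [1266. -584. 1514.] [-0.41  0.34 -0.85] 0.9961181972789116
side [ 481.  935. 1185.] [ 0.07 -0.66 -0.75] 0.9958886054421768
{'time_s': 0.1, 'joint_pos': array([ 1.05359786e+00,  3.13386343e-01,  1.49835680e+00, -1.50492776e-05,
        1.33101644e+00, -2.23388849e-01]), 'qvel': array([ 1.06489869e-03, -2.51302661e-04, -2.32119717e-03, -6.96570480e-04,
        2.06401448e-03,  3.50444160e-05]), 'joint_efforts': array([ 3.59566271e-03, -4.12894893e+01, -2.60140014e+01, -1.52336997e-04,
        3.01929162e-03, -3.85931969e-05]), 'eef_pos': array([151.93964778, 502.30584068, 244.79786467]), 'eef_rot': array([ 1.46375189e-01,  9.89228974e-01, -5.46561325e-04, -2.04335990e-04]), 'force': array([-0.21647758, -0.02173051,  0.57134532]), 'ft_torque': array([-0.00011897,  0.01094195, -0.08844771]), 'finger_force': 0.0, 'gripper_width': 85.42757501966686}
```

View pics/scene0.png

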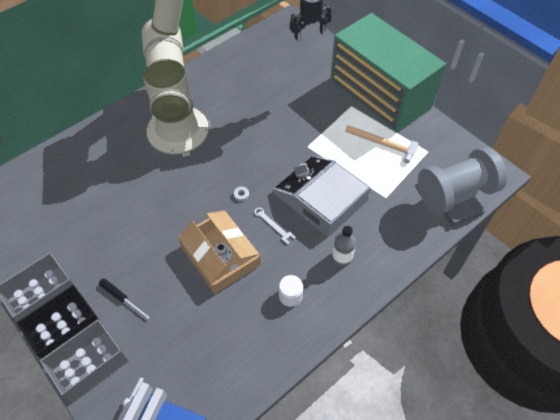

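View pics/side0.png

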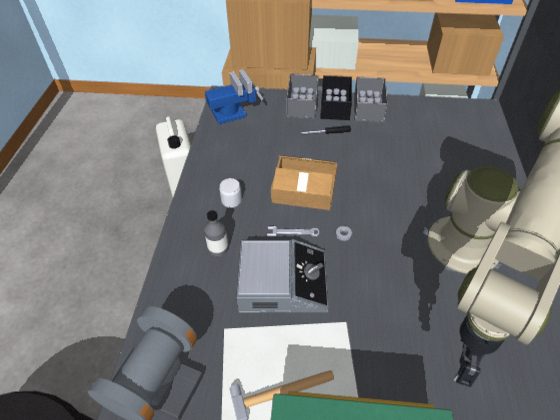

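Scene view: carton about (220,250) with the hub's sleeve at (222,250), demagnetiser about (320,195) with the knob at (303,172). Side view: carton (305,183), knob (312,270). Next I fit poses from the depth clouds.

Run:
```python
from h import *
W={n:np.load(n+'0.npz') for n in("scene","side")}
for n in W:
    w=W[n]['w'];p=W[n]['p'].astype(int);z=w[...,2]
    hsv=cv2.cvtColor(W[n]['p'],cv2.COLOR_RGB2HSV)
    inb=(w[...,0]>250)&(w[...,0]<800)&(abs(w[...,1])<350)
    print(n,'bench z',np.nanmedian(z[inb&(abs(z)<15)]))
    k=inb&(abs(z-84)<5)&(hsv[...,1]<80)
    nl,l,s,c=cv2.connectedComponentsWithStats(k.astype(np.uint8))
    i=1+s[1:,4].argmax(); P=w[l==i]; r=cv2.minAreaRect(P[:,:2].astype(np.float32)); print('plate',r,s[i],np.median(P[:,2]))
    card=inb&(hsv[...,0]<25)&(hsv[...,1]>90)&(z>5)&(w[...,1]<100)
    nl,l,s,c=cv2.connectedComponentsWithStats(card.astype(np.uint8)); i=1+s[1:,4].argmax();P=w[l==i];print('card',s[i],P.min(0),P.max(0),cv2.minAreaRect(P[:,:2].astype(np.float32)))
    x,y,ww,h=s[i][:4]
# crops
a=W['scene']['p'][130:300,170:380][...,::-1]; b=W['side']['p'][150:320,225:345][...,::-1]
b=cv2.resize(b,None,fx=2.9,fy=2.9,interpolation=cv2.INTER_CUBIC);a=cv2.resize(a,None,fx=2.1,fy=2.1*b.shape[0]/(170*2.1),interpolation=cv2.INTER_CUBIC)
o=np.hstack([a,b])[:, :800];print(a.shape,b.shape);cv2.imwrite('pics/z0.png',o)
# top-down height map
H=np.full((110,140),-1.)
for n in W:
    w=W[n]['w'].reshape(-1,3);w=w[~np.isnan(w[:,0])]
    ix=((w[:,0]-250)/5).astype(int);iy=((w[:,1]+350)/5).astype(int)
    g=(w[:,0]>250)&(w[:,1]>-350)&(ix<110)&(iy<140)
    np.maximum.at(H,(ix[g],iy[g]),w[g,2])
np.save('H.npy',H)
im=np.clip(H,0,160)/160*255
im=cv2.applyColorMap(im.astype(np.uint8),cv2.COLORMAP_JET)[::-1,::-1]
cv2.imwrite('pics/H.png',cv2.resize(im,None,fx=5,fy=5,interpolation=cv2.INTER_NEAREST))
```

```text
scene bench z -0.35697696390980127
plate ((604.4999389648438, 191.69012451171875), (166.49252319335938, 202.30113220214844), 4.873627662658691) [ 294  160   77   64 1955] 83.14266926805863
card [196 239  63  50 613] [ 492.37221879 -294.36889159    5.0489638 ] [ 631.38093496 -126.42599302  118.00231626] ((559.64892578125, -208.48509216308594), (167.56101989746094, 138.37193298339844), 87.7162094116211)
side bench z 0.9758035742604534
plate ((601.1942749023438, 198.58555603027344), (166.19297790527344, 200.6150360107422), 6.000061988830566) [ 237  239   60   60 2964] 84.09235669694647
card [ 271  156   66   53 2623] [ 410.877939   -292.12928918    5.02338069] [ 628.27474131 -100.98082714  119.54794598] ((519.7158203125, -197.57339477539062), (183.3679656982422, 206.1299285888672), 84.97721099853516)
(493, 441, 3) (493, 348, 3)
```

View pics/z0.png

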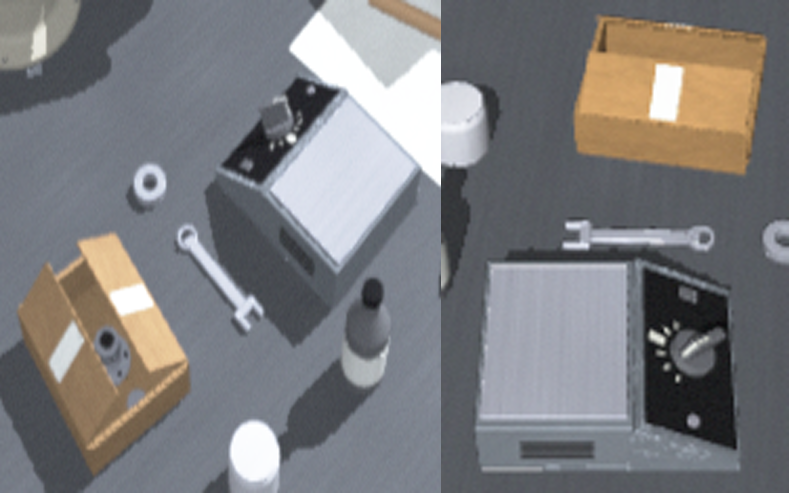

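View pics/H.png

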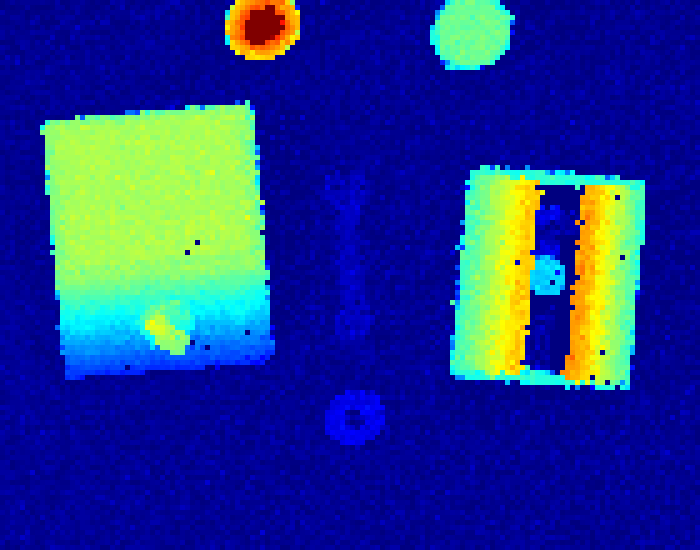

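The crops show pointer bar and marks (broad mark at crop (657,338)); the height map gives carton, flap edges (columns 527 and 580) and hub (547,275). Now the numbers.

Run:
```python
from h import *
W={n:np.load(n+'0.npz') for n in("scene","side")}
w=np.vstack([W[n]['w'].reshape(-1,3) for n in W]); w=w[~np.isnan(w).any(1)]
def rect(y0,y1,zmin):
    q=w[(w[:,0]>390)&(w[:,0]<712)&(w[:,1]>y0)&(w[:,1]<y1)&(w[:,2]>zmin)]
    return q,cv2.minAreaRect(q[:,:2].astype(np.float32))
c,rc=rect(-330,-60,50); d,rd=rect(60,330,20); print('carton',rc,'demag',rd)
def rot(q,ctr,yaw):
    C,S=np.cos(yaw),np.sin(yaw); v=q[:,:2]-ctr; return np.c_[v[:,0]*C+v[:,1]*S,-v[:,0]*S+v[:,1]*C,q[:,2]]
yaw=np.radians((rc[2]+45)%90-45);L=rot(c,np.array(rc[0]),yaw)
for s in(1,-1):
    k=(s*L[:,1]>15)&(s*L[:,1]<80)&(abs(L[:,0])<80)&(L[:,2]>68); a=np.polyfit(s*L[k,1],L[k,2],1);print('flap',s,'angle',np.arctan(-a[0]),'z at hinge',a[0]*83+a[1],'edge',np.percentile(s*L[k,1],1),L[k,2].max())
ally=rot(w,np.array(rc[0]),yaw)
k=(abs(ally[:,0])<60)&(abs(ally[:,1])<35)&(abs(ally[:,2]-52)<6);print('hub top',np.median(w[k],0),cv2.minEnclosingCircle(w[k][:,:2].astype(np.float32)),k.sum())
yd=np.radians((rd[2]+45)%90-45);D=rot(d,np.array(rd[0]),yd);print(np.degrees([yaw,yd]))
P=d[(D[:,0]<-60)&(abs(D[:,1])>35)&(D[:,0]>-115)&(abs(D[:,1])<85)]
A=np.c_[P[:,:2],np.ones(len(P))];s=np.linalg.lstsq(A,P[:,2],rcond=None)[0];print('panel plane',s,'slope',np.degrees(np.arctan(np.hypot(*s[:2]))),'yaw',np.degrees(np.arctan2(s[1],s[0])))
n=np.array([-s[0],-s[1],1]);n/=np.linalg.norm(n);h=(d-[0,0,s[2]])@n
for lo,hi in((30,44),(33,44)):
    k=(h>lo)&(h<hi)&(D[:,0]<-20)&(abs(D[:,1])<50);print('bar',k.sum(),d[k].mean(0),h[k].max())
e1=np.array([1,0,s[0]]);e1-=0; e1=np.array([np.cos(yd),np.sin(yd),0]);e1-=n*(e1@n);e1/=np.linalg.norm(e1);e2=np.cross(n,e1)
k=(h>18)&(h<44)&(D[:,0]<-20)&(abs(D[:,1])<50);b=d[k];m=b.mean(0);uv=np.c_[(b-m)@e1,(b-m)@e2];print(cv2.minAreaRect(uv.astype(np.float32)),np.linalg.eigh(np.cov(uv.T)))
```

```text
carton ((521.78759765625, -196.4677734375), (181.19338989257812, 210.76187133789062), 85.3053970336914) demag ((559.7401123046875, 191.114990234375), (258.26837158203125, 212.7674560546875), 5.118560314178467)
flap 1 angle 0.54968444947759 z at hinge 67.23256578660816 edge 17.312327537569562 113.18037729784555
flap -1 angle 0.69712011371447 z at hinge 72.7027495439224 edge 29.84094194509886 124.68341476213482
hub top [ 522.96133877 -195.66595953   51.21376905] ((523.6007080078125, -196.140625), 19.032007217407227) 100
[-4.69460297  5.11856031]
panel plane [ 5.71668057e-01  4.85317284e-02 -2.29972591e+02] slope 29.843945442840944 yaw 4.852486851508295
bar 102 [463.4388159  184.12761411  84.88855366] 41.424973496551075
bar 81 [462.19532648 183.39896896  85.34401573] 41.424973496551075
((0.016137123107910156, -2.300853729248047), (50.58502960205078, 22.157758712768555), 39.311607360839844) EighResult(eigenvalues=array([ 30.16974373, 200.23637979]), eigenvectors=array([[ 0.66747529, -0.74463195],
       [-0.74463195, -0.66747529]]))
```

>>> jog_arm:
  targets:
    - [36.9,-70.4,0,0,0,12,0]
    - [36.9,-70.4,0,0,0,12,0]
    - [36.9,-70.4,0,0,0,12,0]
    - [36.9,-70.4,0,0,0,12,0]
    - [36.9,-70.4,0,0,0,12,0]
    - [36.9,-70.4,0,0,0,12,0]
    - [36.9,-70.4,0,0,0,12,0]
    - [36.9,-70.4,0,0,0,12,0]
    - [36.9,-70.4,0,0,0,12,0]
    - [36.9,-70.4,0,0,0,12,0]
    - [36.9,-70.4,0,0,0,12,0]
    - [36.9,-70.4,0,0,0,12,0]
    - [36.9,-70.4,0,0,0,12,0]
    - [36.9,-70.4,0,0,0,12,0]
    - [36.9,-70.4,0,0,0,12,0]
    - [36.9,-70.4,0,0,0,12,0]
    - [36.9,-70.4,0,0,0,12,0]
    - [36.9,-70.4,0,0,0,12,0]
    - [36.9,-70.4,0,0,0,12,0]
    - [36.9,-70.4,0,0,0,12,0]

```text
time_s: 1.77
eef_pos: [522.2, -206.5, 243.8]
eef_rot: [0.044, 0.999, -0.0, -0.0]
force: [-0.3, -0.0, -0.2]
gripper_width: 0.1
finger_force: 0.0
```

Run:
```python
from h import *
from scipy.spatial.transform import Rotation as R
s=state();print(s['time_s'],s['eef_pos'],R.from_quat(s['eef_rot']).as_matrix().round(3).tolist(),s['joint_pos'])
p,d,m=shot('wrist','w1.png');print(np.linalg.inv(m["camera_from_world"]).round(2).tolist())
w=cloud(d,m);C,S=np.cos(-.082),np.sin(-.082);v=w-[521.8,-196.5,0];lx=v[...,0]*C+v[...,1]*S;ly=-v[...,0]*S+v[...,1]*C
for s_ in(1,-1):
    k=(abs(lx)<70)&(s_*ly>10)&(s_*ly<100)&(w[...,2]>70)&(w[...,2]<135)
    a=np.polyfit(s_*ly[k],w[...,2][k],1);print(s_,k.sum(),'angle',np.arctan(-a[0]),np.percentile(s_*ly[k],[1,99]),np.percentile(w[...,2][k],99))
```

```text
1.7667 [ 522.22720838 -206.53964097  243.82032462] [[-0.996, 0.088, -0.001], [0.088, 0.996, -0.0], [0.001, -0.001, -1.0]] [-5.84872266e-01  3.95220601e-01  1.38620546e+00 -8.10369799e-04
  1.36053847e+00 -2.06724493e+00]
[[0.09, 0.96, 0.28, 449.67], [1.0, -0.08, -0.03, -200.17], [-0.0, 0.28, -0.96, 372.84], [0.0, 0.0, 0.0, 1.0]]
1 8230 angle 0.5617724792228914 [17.98633529 77.68884562] 107.73088510305932
-1 7433 angle 0.7025951590873779 [30.26985696 84.5931787 ] 116.00054986096777
```

View pics/w1.png

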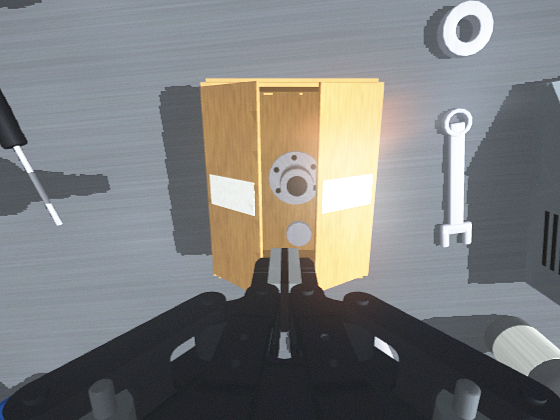

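The wrist view shows the slot (columns 260–320) with the fingers (column 285) over it, the hub at (295,180), locknut (298,234). Going in and pushing flap_a outward.

>>> jog_arm:
  targets:
    - [0,0,-4,0,0,0,0]
    - [0,0,-8,0,0,0,0]
    - [0,0,-12,0,0,0,0]
    - [0,0,-14.5,0,0,0,0]
    - [0,0,-14.5,0,0,0,0]
    - [0.1,1.2,-14.5,0,0,0,0]
    - [0.2,2.4,-14.5,0,0,0,0]
    - [0.3,3.6,-14.5,0,0,0,0]
    - [0.4,4.8,-14.5,0,0,0,0]
    - [0.5,6,-14.5,0,0,0,0]
    - [0.6,7.2,-14.5,0,0,0,0]
    - [0.7,8.4,-14.5,0,0,0,0]
    - [0.8,9.4,-14.5,0,0,0,0]
    - [0.8,10.4,-14.5,0,0,0,0]
    - [0.8,10.4,-14.5,0,0,0,0]
    - [0.8,10.4,-14.5,0,0,0,0]
    - [0.5,7,-14,0,0,0,0]
    - [0.3,3.5,-14,0,0,0,0]
    - [0,0,-14,0,0,0,0]
    - [0,0,-14,0,0,0,0]

```text
time_s: 3.48
eef_pos: [520.4, -206.9, 105.2]
eef_rot: [0.045, 0.999, -0.001, 0.0]
force: [-0.3, -0.6, -0.5]
gripper_width: -0.0
finger_force: 0.0
```

```bash
cat > fl.py <<'E'
from h import *
for n in('scene','side','wrist'):
    p,d,m=shot(n,None);w=cloud(d,m);C,S=np.cos(-.082),np.sin(-.082);v=w-[521.8,-196.5,0];lx=v[...,0]*C+v[...,1]*S;ly=-v[...,0]*S+v[...,1]*C
    hsv=cv2.cvtColor(p,cv2.COLOR_RGB2HSV)
    for s_ in(1,-1):
        k=(abs(lx)<85)&(s_*ly>88)&(s_*ly<165)&(w[...,2]>50)&(w[...,2]<150)&(hsv[...,0]<25)&(hsv[...,1]>60)
        if k.sum()>20:
            a=np.polyfit(s_*ly[k],w[...,2][k],1);print(n,s_,k.sum(),'angle',np.pi-np.arctan(a[0]),'edge',np.percentile(s_*ly[k],99),np.percentile(w[...,2][k],99))
E
python3 fl.py
```

```text
scene 1 909 angle 2.471259994410923 edge 136.09297051278338 112.75347177139439
scene -1 66 angle 4.0587477856571095 edge 90.52384420450875 74.36729618687073
side 1 199 angle 2.474345868773989 edge 142.70971197517406 115.88975493174742
wrist 1 28611 angle 2.4589467585456735 edge 130.34380559968878 106.31814091169302
wrist -1 24 angle 3.966458105197267 edge 88.71905493722184 67.91618366017477
```

>>> jog_arm:
  targets:
    - [0,-1.2,-0.5,0,0,0,0]
    - [-0.2,-2.4,-0.5,0,0,0,0]
    - [-0.3,-3.6,-0.5,0,0,0,0]
    - [-0.4,-4.8,-0.5,0,0,0,0]
    - [-0.5,-6,-0.5,0,0,0,0]
    - [-0.6,-7.2,-0.5,0,0,0,0]
    - [-0.7,-8.4,-0.5,0,0,0,0]
    - [-0.8,-9.4,-0.5,0,0,0,0]
    - [-0.8,-9.6,-0.5,0,0,0,0]
    - [-0.8,-9.6,-0.5,0,0,0,0]
    - [-0.8,-9.6,-0.5,0,0,0,0]
    - [-0.4,-6,0.5,0,0,0,0]
    - [-0.2,-3,3,0,0,0,0]
    - [0.2,0.5,6,0,0,0,1]
    - [0.2,0.5,7,0,0,0,1]
    - [0.2,0.5,7,0,0,0,1]
    - [0.2,0.5,7,0,0,0,1]
    - [0.2,0.5,7,0,0,0,1]
    - [0.2,0.5,7,0,0,0,1]
    - [0.2,0.5,7,0,0,0,1]

```text
time_s: 5.3
eef_pos: [522.6, -197.0, 174.1]
eef_rot: [0.043, 0.999, 0.0, -0.001]
force: [-0.0, 0.3, -0.1]
gripper_width: 83.5
finger_force: 0.0
```

```bash
python3 fl.py
python3 - <<'E'
from h import *
s=state();print(s['time_s'],s['eef_pos'],s['force'])
p,d,m=shot('wrist','w2.png');w=cloud(d,m)
hsv=cv2.cvtColor(p,cv2.COLOR_RGB2HSV)
v=w-[523,-196,0]
k=(np.hypot(v[...,0],v[...,1])<35)&(abs(w[...,2]-52)<6)
P=w[k];print('top',k.sum(),cv2.minEnclosingCircle(P[:,:2].astype(np.float32)),np.median(P,0))
k=(np.hypot(v[...,0],v[...,1])<45)&(abs(w[...,2]-12)<4)&(hsv[...,1]<60);P=w[k];print('flange',k.sum(),cv2.minEnclosingCircle(P[:,:2].astype(np.float32)),P.mean(0))
E
```

```text
scene 1 866 angle 2.472389518105606 edge 136.48294521044565 113.1128776308174
scene -1 851 angle 2.409902014077142 edge 143.6926485653278 117.53303937105181
side 1 200 angle 2.4795155082999196 edge 142.80928126531666 115.51949084782179
side -1 757 angle 2.4078731563419047 edge 141.9461278672137 116.4455628721428
wrist 1 20206 angle 2.4622137622309097 edge 137.34603526871888 111.77910612933249
wrist -1 22381 angle 2.4094291185934065 edge 140.98045648412605 114.89527251898362
5.45 [ 522.84660862 -196.78889882  174.74475958] [-0.17310841 -1.18150801  0.32921874]
top 1385 ((520.6896362304688, -193.43678283691406), 18.156396865844727) [ 520.13835421 -193.36828141   52.48019477]
flange 1633 ((521.1910400390625, -193.64068603515625), 31.912179946899414) [ 512.30381336 -192.71611082   12.38625206]
```

View pics/w2.png

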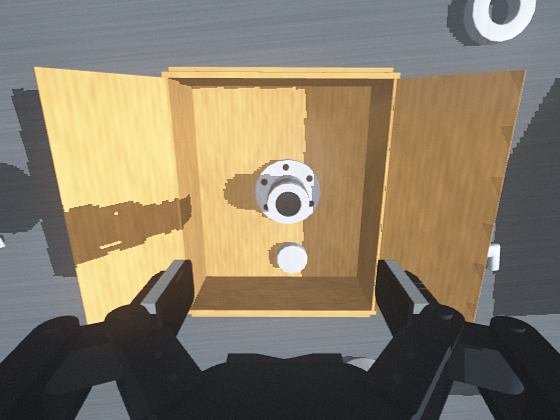

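Both flaps lie open; the hub stands at (288,195) between the pads. Descend and grip.

>>> jog_arm:
  targets:
    - [-0.1,0.2,-4,0,0,0,1]
    - [-0.1,0.2,-8,0,0,0,1]
    - [-0.1,0.2,-11,0,0,0,1]
    - [-0.1,0.2,-13,0,0,0,1]
    - [-0.1,0.2,-14.1,0,0,0,1]
    - [-0.1,0.2,-14.1,0,0,0,1]
    - [-0.1,0.2,-14.1,0,0,0,1]
    - [-0.1,0.2,-14.1,0,0,0,0]
    - [-0.1,0.2,-14.1,0,0,0,0]
    - [-0.1,0.2,-14.1,0,0,0,0]
    - [-0.1,0.2,-14.1,0,0,0,0]
    - [-0.1,0.2,-14.1,0,0,0,0]
    - [-0.1,0.2,-14.1,0,0,0,0]
    - [-0.1,0.2,-14.1,0,0,0,0]
    - [-0.1,0.2,-14.1,0,0,0,0]
    - [-0.1,0.2,-14.1,0,0,0,0]

```text
time_s: 6.83
eef_pos: [522.5, -194.7, 35.3]
eef_rot: [0.042, 0.999, -0.0, 0.001]
force: [-1.8, 1.4, 6.5]
gripper_width: 34.8
finger_force: 59.5
```

>>> jog_arm:
  targets:
    - [0,0,1.5,0,0,0,0]
    - [0,0,4,0,0,0,0]
    - [0,0,7,0,0,0,0]
    - [0,0,10,0,0,0,0]
    - [0,0,13,0,0,0,0]
    - [0,1,15.5,0,0,0,0]
    - [0.6,3,17,0,0,0,0]
    - [1.3,6,17,0,0,0,0]
    - [2,9.5,17,0,0,0,0]
    - [2.8,13,17,0,0,0,0]
    - [3.6,16.5,17,0,0,0,0]
    - [4.4,20,17,0,0,0,0]
    - [5.2,23.5,17,0,0,0,0]
    - [6,27,17,0,0,0,0]
    - [6.8,30.5,17,0,0,0,0]
    - [7.6,33.5,17,0,0,0,0]
    - [8.3,36.5,16,0,0,0,0]
    - [8.8,38.5,15,0,0,0,0]
    - [8.8,39,14,0,0,0,0]
    - [8.8,39,13,0,0,0,0]

```text
time_s: 8.5
eef_pos: [609.5, 196.7, 163.0]
eef_rot: [0.041, 0.999, -0.0, -0.001]
force: [-0.3, 0.1, -3.4]
gripper_width: 34.6
finger_force: 60.5
```

Run:
```python
from h import *
s=state();print(s['time_s'],s['eef_pos'],s['force'],s['gripper_width'],s['joint_pos'])
for n in('scene','side'):
    p,d,m=shot(n);w=cloud(d,m)
    hsv=cv2.cvtColor(p,cv2.COLOR_RGB2HSV)
    k=(w[...,0]>530)&(w[...,0]<720)&(w[...,1]>90)&(w[...,1]<300)
    P=w[k&(abs(w[...,2]-84)<6)];print(n,'plate z',np.median(P[:,2]))
    q=w[k&(w[...,2]>105)&(w[...,2]<230)&(hsv[...,2]>90)]
    print(len(q),np.percentile(q,[2,50,98],axis=0).round(1).tolist())
    if n=='side': cv2.imwrite('pics/s3.png',cv2.resize(p[200:340,190:370][...,::-1],None,fx=4,fy=4))
```

```text
8.5 [609.49768287 196.74201386 162.9896954 ] [-0.32499632  0.11984503 -3.40392164] 34.64815098403225 [ 1.29634387e-01  6.34419575e-01  1.22494371e+00  1.95019542e-06
  1.28342980e+00 -1.35891639e+00]
scene plate z 82.95974337461735
296 [[593.1, 144.9, 131.6], [622.1, 188.3, 150.5], [639.5, 242.3, 220.4]]
side plate z 84.05828776140561
221 [[578.3, 178.7, 130.6], [597.1, 211.0, 138.5], [635.7, 227.5, 179.2]]
```

View pics/s3.png

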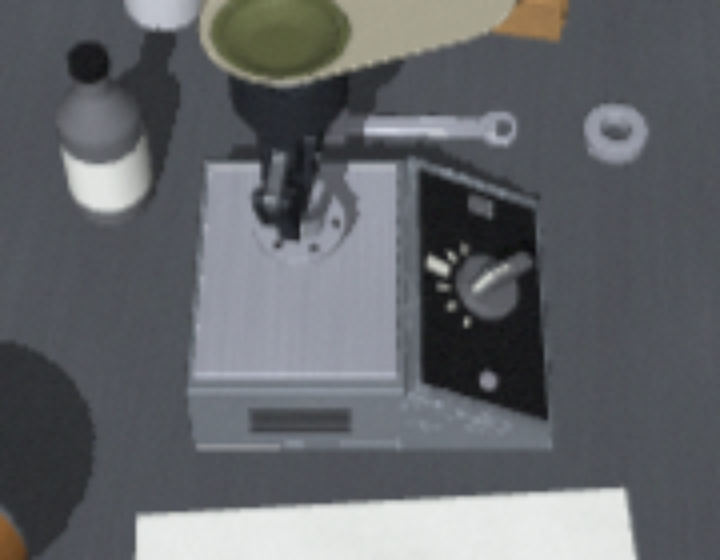

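The hub hangs over the plate's middle (image (300,220)); the pointer's white line (480,285) points at the second tick. Lower it.

>>> jog_arm:
  targets:
    - [0,0,-1.5,0,0,0,0]
    - [0,0,-3,0,0,0,0]
    - [0,0,-4,0,0,0,0]
    - [0,0,-4.5,0,0,0,0]
    - [0,0,-4.7,0,0,0,0]
    - [0,0,-4.8,0,0,0,0]
    - [0,0,-4.9,0,0,0,0]
    - [0,0,-4.9,0,0,0,0]
    - [0,0,-4.9,0,0,0,0]

```text
time_s: 9.35
eef_pos: [610.3, 195.5, 115.8]
eef_rot: [0.042, 0.999, 0.0, 0.0]
force: [-0.2, -0.0, -2.7]
gripper_width: 34.7
finger_force: 60.5
```

>>> jog_arm:
  targets:
    - [0,0,-0.05,0,0,0,0]
    - [0,0,-0.1,0,0,0,0]
    - [0,0,-0.1,0,0,0,0]
    - [0,0,-0.1,0,0,0,0]

```text
time_s: 9.68
eef_pos: [610.3, 195.6, 115.3]
eef_rot: [0.042, 0.999, 0.0, 0.001]
force: [-3.5, -0.3, 5.8]
gripper_width: 34.8
finger_force: 61.3
```

Contact (force turned from −3 to +6 N). Release and rise.

>>> jog_arm:
  targets:
    - [0,0,0,0,0,0,0.3]
    - [0,0,0,0,0,0,0.6]
    - [0,0,0,0,0,0,1]
    - [0,0,0,0,0,0,1]
    - [0,0,0,0,0,0,1]
    - [0,0,0,0,0,0,1]
    - [0,0,0,0,0,0,1]
    - [0,0,2,0,0,0,1]
    - [0,0,5,0,0,0,1]
    - [0,0,8,0,0,0,1]
    - [0,0,11,0,0,0,1]
    - [-3,0,13,0,0,0,1]
    - [-6.5,0,13,0,0,0,1]
    - [-10,0,13,0,0,0,1]
    - [-13.5,0,13,0,0,0,1]
    - [-17,-1,13,0,0,0,1]
    - [-20,-1,13,0,0,0,1]
    - [-20,-1,13,0,0,0,1]
    - [-20,-1,13,0,0,0,1]
    - [-20,-1,13,0,0,0,1]

```text
time_s: 11.35
eef_pos: [410.7, 185.6, 244.7]
eef_rot: [0.042, 0.999, 0.0, 0.001]
force: [0.4, 0.6, 0.7]
gripper_width: 85.5
finger_force: 0.0
```

```bash
cat > kn.py <<'E'
from h import *
import sys
from scipy.spatial.transform import Rotation as R
s=state();print(s['time_s'],s['eef_pos'],s['joint_pos'].round(2)); print(R.from_quat(s['eef_rot']).as_matrix().round(3).tolist())
pts=[]
for nme in sys.argv[2:]:
    p,d,m=shot(nme,sys.argv[1] if nme=='wrist' else None);w=cloud(d,m);print(nme)
    hsv=cv2.cvtColor(p,cv2.COLOR_RGB2HSV)
    yd=np.radians(5.1);n=np.array([-.5*np.cos(yd),-.5*np.sin(yd),np.cos(np.pi/6)]);e1=np.array([np.cos(yd)*n[2],np.sin(yd)*n[2],.5]);e2=np.cross(n,e1)
    o=np.array([480.,184,0]);o[2]=.57167*480+.04853*184-229.97
    v=w-o;u=np.stack([v@e1,v@e2,v@n],-1)
    near=(abs(u[...,0])<70)&(abs(u[...,1])<70)
    print('panel h',np.median(u[...,2][near&(abs(u[...,2])<6)]))
    b=near&(u[...,2]>32)&(u[...,2]<44)&(np.hypot(u[...,0],u[...,1])<40)
    r=cv2.minAreaRect(u[b][:,:2].astype(np.float32));print('bar top',b.sum(),r,'h',np.median(u[b][:,2]),'world',w[b].mean(0));bx=r[0]
    sk=near&(abs(u[...,2]-12)<2.5);
    if sk.sum()>30:print('skirt',cv2.minEnclosingCircle(u[sk][:,:2].astype(np.float32)))
    wh=near&(abs(u[...,2])<5)&(hsv[...,2]>170)&(hsv[...,1]<70)
    nl,l,st,c=cv2.connectedComponentsWithStats(wh.astype(np.uint8))
    for i in range(1,nl):
        if st[i,4]>=6:
            q=u[l==i].mean(0); print('mark',st[i,4],q.round(1),'r',np.hypot(*(q[:2])).round(1))
    wl=b&(hsv[...,2]>190)&(hsv[...,1]<50)
    if wl.any():print('white line',wl.sum(),u[wl].mean(0))
    k=near&0 if 0 else (w[...,2]>125)&(w[...,2]<140)&(w[...,0]>550)&(w[...,0]<680)&(w[...,1]>130)&(w[...,1]<260)
    if k.any():print('hub top',k.sum(),w[k].mean(0))
E
python3 kn.py w4.png wrist side scene
```

```text
11.35 [410.73740339 185.55312138 244.66029361] [ 0.16  0.15  1.71 -0.    1.28 -1.32]
[[-0.996, 0.084, 0.001], [0.084, 0.996, 0.0], [-0.001, 0.0, -1.0]]
wrist
panel h -0.37901184124674825
bar top 514 ((-1.3685455322265625, 1.6692066192626953), (44.65024185180664, 11.99274730682373), 39.05202102661133) h 37.09920822665002 world [460.46051371 184.06575915  84.92632114]
skirt ((-1.6496992111206055, 1.5042922496795654), 23.86677360534668)
mark 18 [13.1 32.1  0.6] r 34.6
mark 18 [ 13.1 -30.    0.7] r 32.8
mark 17 [24.9 22.4  0.2] r 33.5
mark 17 [ 25.  -20.4   0.6] r 32.3
mark 144 [36.2 -7.6  0.6] r 37.0
mark 16 [31.9  8.8  0.5] r 33.1
mark 59 [69.  49.8 -3.8] r 85.1
mark 76 [68.8  3.4 -3.8] r 68.9
mark 69 [ 68.8 -46.3  -3.8] r 83.0
white line 62 [ 8.02844353  8.92128079 37.42645674]
side
panel h -0.0018452170097553891
bar top 50 ((0.4967031478881836, 3.2230052947998047), (46.286346435546875, 12.585521697998047), 39.64072036743164) h 37.17551825107577 world [461.11116111 185.56493432  85.5026601 ]
skirt ((1.1425504684448242, 4.172078609466553), 25.33058738708496)
mark 12 [36.8 -6.2  1. ] r 37.3
white line 1 [13.31491739 15.32992844 33.11081266]
hub top 127 [608.7910121  198.81044833 132.07180226]
scene
panel h -1.4781429133222328
bar top 32 ((0.18471813201904297, -0.7939853668212891), (41.75194549560547, 22.70314598083496), 52.00832748413086) h 36.11551295446742 world [463.00078109 178.97960365  84.84647344]
skirt ((4.740540981292725, -4.1979475021362305), 21.901487350463867)
mark 70 [59.2 -4.  -2.2] r 59.4
mark 11 [33.1 -6.4 -1.3] r 33.8
white line 1 [ 1.99206242  6.41422444 36.39534737]
hub top 92 [611.44657423 192.55730037 131.29814551]
```

View pics/w4.png

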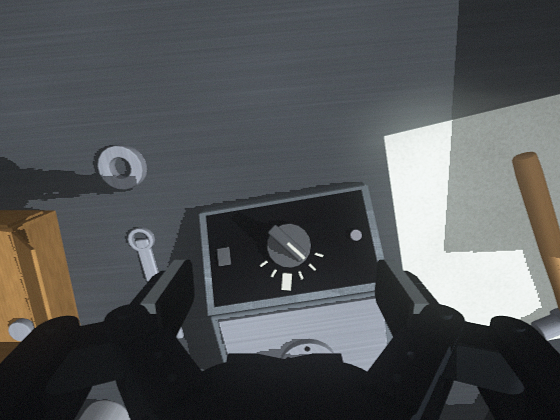

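The knob (288,245) has its pointer towards the second tick (value 0.45); the broad mark is at (287,282). Work out the approach.

Run:
```python
from h import *
from scipy.spatial.transform import Rotation as R
s=state();yd=np.radians(5.1);n=np.array([-.5*np.cos(yd),-.5*np.sin(yd),np.cos(np.pi/6)]);e1=np.array([np.cos(yd)*n[2],np.sin(yd)*n[2],.5]);e2=np.cross(n,e1)
o=np.array([480.,184,0]);o[2]=.57167*480+.04853*184-229.97
k=o-e1*1.1+e2*1.7-.3*n
a=np.radians(38.7);y=-np.sin(a)*e1+np.cos(a)*e2;z=-n;x=np.cross(y,z)
T=R.from_matrix(np.c_[x,y,z]);R0=R.from_quat(s['eef_rot'])
print('axis',k,'n',n,'rotvec',np.degrees((T*R0.inv()).as_rotvec()))
for h in(110,31):print(h,(k+n*h-s['eef_pos'])/10)
print('turn -51.6:',-51.6*n)
```

```text
axis [479.0494293  185.62192076  52.55131238] n [-0.49802053 -0.04444715  0.8660254 ] rotvec [-10.16636205 -29.19104846  47.50969904]
110 [ 1.34444062 -0.47313811 -9.62446022]
31 [  5.27880283  -0.12200564 -16.46606091]
turn -51.6: [ 25.69785949   2.29347286 -44.68691084]
```

>>> jog_arm:
  targets:
    - [0,0,0,-2.5,-7.3,11.9,0.5]
    - [0,0,0,-5.1,-14.6,23.8,0.5]
    - [0,0,-2,-7.6,-21.9,35.6,0.5]
    - [0.5,-0.2,-4,-10.2,-29.2,47.5,0.5]
    - [1.3,-0.5,-7,-10.2,-29.2,47.5,0.5]
    - [1.3,-0.5,-9.6,-10.2,-29.2,47.5,0.5]
    - [1.3,-0.5,-9.6,-10.2,-29.2,47.5,0.5]
    - [1.3,-0.5,-9.6,-10.2,-29.2,47.5,0.5]
    - [1.3,-0.5,-9.6,-10.2,-29.2,47.5,0.5]
    - [1.3,-0.5,-9.6,-10.2,-29.2,47.5,0.5]
    - [1.3,-0.5,-9.6,-10.2,-29.2,47.5,0.5]
    - [1.3,-0.5,-9.6,-10.2,-29.2,47.5,0.5]
    - [1.3,-0.5,-9.6,-10.2,-29.2,47.5,0.5]

```text
time_s: 12.58
eef_pos: [423.6, 180.6, 148.6]
eef_rot: [-0.36, 0.896, -0.075, 0.248]
force: [-0.6, 0.0, 0.6]
gripper_width: 42.8
finger_force: 0.0
```

```bash
python3 kn.py w5.png wrist
python3 - <<'E'
from h import *
from scipy.spatial.transform import Rotation as R
s=state();k=np.array([479.05,185.6,52.55]);n=np.array([-.498,-.0444,.866]);Z=R.from_quat(s['eef_rot']).as_matrix()
print('z err',Z[:,2]+n,'to grasp cm',(k+31*n-s['eef_pos'])/10, 'perp', (np.eye(3)-np.outer(n,n))@(s['eef_pos']-k))
E
```

```text
12.5833 [423.60839131 180.64542352 148.64111356] [ 0.17  0.1   2.15 -0.11  0.37 -2.07]
[[-0.618, -0.608, 0.499], [-0.682, 0.73, 0.044], [-0.391, -0.313, -0.866]]
wrist
panel h -0.2920334086323695
bar top 1013 ((-1.4858503341674805, 1.3947887420654297), (45.35419464111328, 11.444185256958008), 38.952110290527344) h 37.160324461797956 world [459.02327112 182.60183387  84.0488901 ]
skirt ((-2.0988152027130127, 1.0829941034317017), 23.906444549560547)
mark 32 [ 13.  -29.9   0.7] r 32.6
mark 121 [ 55.5 -61.1  -0.7] r 82.5
mark 7 [ 53.3 -53.9  -1.1] r 75.8
mark 29 [ 25.1 -20.5   0.6] r 32.4
mark 109 [ 68.6 -47.4  -3.8] r 83.4
mark 244 [36.1 -7.6  0.6] r 36.9
mark 31 [31.7  8.8  0.7] r 32.9
mark 28 [13.1 32.3  0.5] r 34.9
mark 18 [ 68.8 -17.1  -4.2] r 70.9
mark 322 [55.6 22.2 -0.8] r 59.9
mark 110 [68.8 39.5 -4. ] r 79.4
mark 8 [57.5 54.2 -0.6] r 79.0
mark 8 [55.3 56.9 -0.6] r 79.4
mark 8 [53.  60.  -0.4] r 80.0
mark 6 [58.1 59.4 -1.1] r 83.1
mark 6 [55.6 62.4 -0.8] r 83.6
mark 7 [52.8 65.2 -0.7] r 83.9
mark 8 [57.9 64.7 -0.9] r 86.8
mark 13 [56.4 68.1 -0.7] r 88.4
white line 135 [ 7.1714182   8.45671247 37.73053882]
z err [ 0.00056976 -0.00026836  0.00027453] to grasp cm [ 4.01396266  0.35891437 -6.91780093] perp [-0.27227628 -0.0347052  -0.1495516 ]
```

View pics/w5.png

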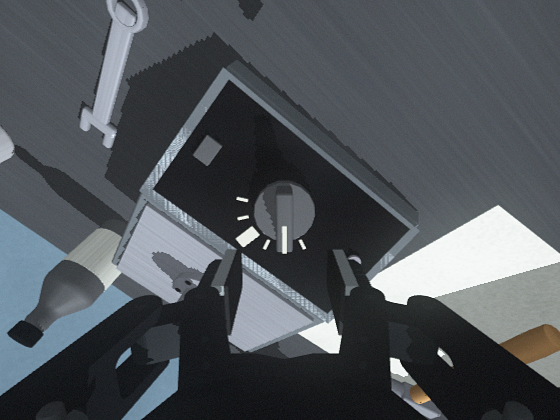

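The bar (285,215) lies between and parallel to the pads (columns 232 and 345). Descend along the axis and grip.

>>> jog_arm:
  targets:
    - [1,0.1,-1.73,0,0,0,0.5]
    - [2,0.2,-3.45,0,0,0,0.5]
    - [3,0.3,-5.2,0,0,0,0.5]
    - [3.6,0.3,-6.2,0,0,0,0.5]
    - [4,0.4,-6.9,0,0,0,0.5]
    - [4,0.4,-6.9,0,0,0,0.5]
    - [4,0.4,-6.9,0,0,0,0]
    - [4,0.4,-6.9,0,0,0,0]
    - [4,0.4,-6.9,0,0,0,0]
    - [4,0.4,-6.9,0,0,0,0]
    - [4,0.4,-6.9,0,0,0,0]
    - [4,0.4,-6.9,0,0,0,0]
    - [4,0.4,-6.9,0,0,0,0]

```text
time_s: 13.72
eef_pos: [463.2, 184.4, 80.4]
eef_rot: [-0.36, 0.896, -0.075, 0.249]
force: [-2.5, -4.1, 6.1]
gripper_width: 10.5
finger_force: 60.7
```

>>> jog_arm:
  targets:
    - [0,0,0,2,0.2,-3.5,0]
    - [0,0,0,4,0.4,-7,0]
    - [0,0,0,6,0.5,-10.4,0]
    - [0,0,0,8,0.7,-13.9,0]
    - [0,0,0,10,0.9,-17.4,0]
    - [0,0,0,12,1.1,-20.9,0]
    - [0,0,0,14,1.2,-24.3,0]
    - [0,0,0,16,1.4,-27.8,0]
    - [0,0,0,18,1.6,-31.3,0]
    - [0,0,0,20,1.8,-34.8,0]
    - [0,0,0,22,2,-38.3,0]
    - [0,0,0,24,2.1,-41.7,0]
    - [0,0,0,25.7,2.3,-44.7,0]
    - [0,0,0,25.7,2.3,-44.7,0]
    - [0,0,0,25.7,2.3,-44.7,0]
    - [0,0,0,25.7,2.3,-44.7,0]

```text
time_s: 15.05
eef_pos: [463.5, 183.9, 80.5]
eef_rot: [0.066, 0.963, 0.04, 0.257]
force: [-2.0, -10.1, 6.9]
gripper_width: 10.8
finger_force: 60.8
```

Release and back off along the axis.

>>> jog_arm:
  targets:
    - [0,0,0,0,0,0,0.2]
    - [0,0,0,0,0,0,0.4]
    - [0,0,0,0,0,0,0.5]
    - [0,0,0,0,0,0,0.5]
    - [0,0,0,0,0,0,0.5]
    - [-1,-0.1,1.7,0,0,0,0.5]
    - [-2.5,-0.2,4.3,0,0,0,0.5]
    - [-4,-0.4,7,0,0,0,0.5]
    - [-6,-0.5,10,0,0,0,0.5]
    - [-8,-0.7,13,0,0,0,0.5]
    - [-8,-0.7,13,0,0,0,0.5]
    - [-8,-0.7,13,0,0,0,0.5]

```text
time_s: 16.05
eef_pos: [383.1, 177.7, 211.0]
eef_rot: [0.065, 0.963, 0.041, 0.258]
force: [0.1, 0.1, 0.0]
gripper_width: 42.8
finger_force: 0.0
```

```bash
python3 kn.py w6.png wrist side scene; python3 fl.py; python3 -c "
from h import *
a=shot('side')[0][...,::-1];b=cv2.imread('pics/w6.png')
cv2.imwrite('pics/e.png',np.hstack([cv2.resize(a[140:340,200:360],None,fx=2.1,fy=2.1),cv2.resize(b,None,fx=.8,fy=1)[:420]]))"
```

```text
16.05 [383.0781493  177.74645346 210.96675514] [ 0.18 -0.11  2.16 -0.09  0.57 -1.19]
[[-0.859, 0.105, 0.502], [0.147, 0.988, 0.045], [-0.491, 0.112, -0.864]]
wrist
panel h -0.29392313885306515
bar top 596 ((-1.6840744018554688, 1.3103389739990234), (11.450284957885742, 44.34013748168945), 77.32135772705078) h 37.12115275931241 world [459.1395728  183.74761668  84.1025822 ]
skirt ((-1.610207200050354, 1.5780973434448242), 23.87423324584961)
mark 17 [12.7 32.   0.3] r 34.4
mark 19 [ 12.7 -30.2   0.6] r 32.8
mark 18 [24.6 22.5  0.6] r 33.4
mark 18 [ 24.3 -20.1   1. ] r 31.5
mark 18 [31.6  8.8  0.7] r 32.8
mark 104 [38.5 -7.9  0.6] r 39.3
mark 41 [68.6 56.9 -3.7] r 89.1
mark 164 [68.5 -9.7 -3.7] r 69.2
white line 63 [10.02596097 -1.32515091 37.68690675]
hub top 490 [602.98034369 195.68588494 130.99817683]
side
panel h -0.07427054840996565
bar top 62 ((-0.7374076843261719, 3.155437469482422), (14.422867774963379, 46.824581146240234), 75.83067321777344) h 36.98194349433755 world [461.86422863 185.62936825  85.34591638]
skirt ((1.2760249376296997, 4.660192489624023), 23.25937271118164)
mark
[... 261 characters left out ...]
8604506 180.12262049  84.54401525]
skirt ((1.515457272529602, 0.03271935135126114), 28.216089248657227)
mark 6 [58.6 64.5 -1.6] r 87.2
mark 64 [59.  -8.3 -2.3] r 59.6
mark 11 [34.3 -7.1 -0.5] r 35.0
white line 5 [ 9.54037972 -1.30773345 35.2743179 ]
hub top 94 [611.5886985  192.12558287 131.14795487]
scene 1 906 angle 2.4721896339887293 edge 136.22192854504254 112.76109185905518
scene -1 854 angle 2.4062865853805135 edge 143.87411401816482 117.44101499150297
side 1 197 angle 2.4792247127560767 edge 142.37968052958155 115.48467108469062
side -1 968 angle 2.4179024491899637 edge 142.21365793261785 116.3409240696046
wrist 1 420 angle 2.4372427225086124 edge 140.44552083346002 112.43077318511342
```

View pics/e.png

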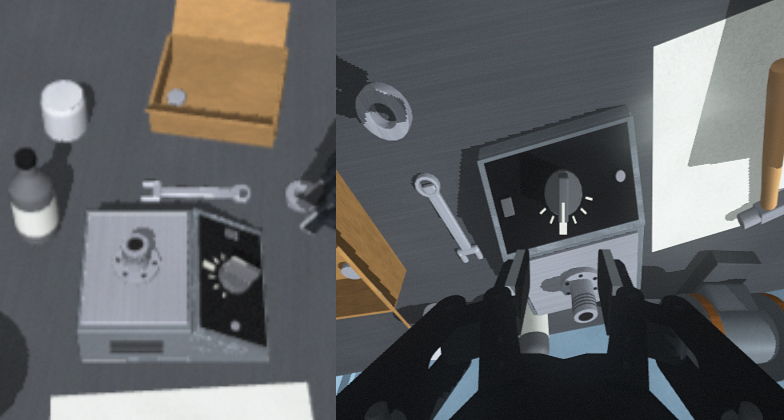

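The pointer (565,205 in the right half) points at the broad mark, at −12.7° where −12.9° is wanted. The hub stands on the plate (135,255 in the left half), the flaps are folded back, and the robot touches nothing.

```bash
python3 -c "
from h import *
print(sign_off())"
```

```text
the job is handed in; nothing more can be done
None
```

The job is handed in: both flaps are folded back to about 2.4–2.5 rad, the hub stands flange down near the middle of the plate, the knob reads 1.35 rad at the broad mark, and the last recorded time was 16 s of the 67 s allowed.

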